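# Stand a fallen parts bin back up and push it home

## Robot

A 6-joint arm with a two-finger parallel gripper is mounted at the origin on the work surface. World frame = base frame: x ahead of the robot, y to its left, z up, the work surface at z = 0. Lengths are in m, angles in rad, forces in N, time in s.
With the tool pointing down it reaches from about 0.4 to 0.825 m from the base axis. Payload 7 kg.
Tool frame: the origin (TCP) lies midway between the tips of the shut fingers; the grasp point (between the pads) lies 19 mm behind it; z points along the fingers, x is the direction in which the jaws open and shut, and the axes are right-handed (so a half turn about z gives the same grasp; the last joint's range is limited). The gripper opens to 88 mm and grips with 3 to 60 N. Pads are 19 mm wide; open, the fingers measure 130 mm over their backs; the gripper's body (78 mm by 193 mm) begins 47 mm behind the grasp point.
Start: joints at [-0.877, 0.359, 0.012, 0, -1.224, -0.288], TCP at [0.266, -0.62, 0.227] pointing down, gripper open.
Joint ranges: [-3.07, 3.07], [-1.43, 2.12], [-1.02, 1.25], [-3.03, 1.67], [-3.05, -0], [-3.03, 3.03]. Speed limits (rad/s): [2.39, 2.39, 3.01, 3.14, 3.14, 3.14].

## Interface

Orientations are given as [roll, pitch, yaw] about the fixed x, y, z axes, in that order (R = Rz(yaw) Ry(pitch) Rx(roll)).
In Python, from station import status, eyes, workorder gives the robot as it stands.
- The arm moves only by the shell command python3 -m jog 'ROWS' [OPENING] [FORCE]. ROWS is JSON, a list of rows, each a list of 6 numbers: the shift along the world's x, y, z in mm, then the turn, a rotation vector about the world's x, y, z in rad. A call has 1 to 12 rows; each row shifts and turns the pose as measured when the row begins; what a row does not reach is not made up. A row lasts 1/10 s, in which the tool goes at most 50 mm and 8.59 degrees, less where a joint would pass 70% of its speed; a pose out of reach is approached as far as the arm can. A call with a gripper value outside its range is refused whole. OPENING is the opening, from 0 (shut) to 1 (fully open), set as the call begins (- or left out, the last holds). The fingers move at their own pace and stop on an object; FORCE is the grip in N (left out, the last holds). Time passes only in rows, so rows that do not move let the fingers close. It gives the time, the measured TCP pose, the force and the opening at its end, in the units of the state.
- status.get_state(): the state, without advancing time (a new reading comes with each control period).
- eyes.grab_frame(name): name is "side" or "top" or "wrist"; returns the picture (384x512x3 uint8, blue, green, red); there is no depth.
- eyes.calibration(name): a dict with "camera_matrix" (3x3 intrinsics, pixels), "cam_to_world" (4x4, takes a point from camera to world coordinates); the wrist camera has in their place "hand_eye" (4x4, takes a point from camera to tool coordinates, whose origin is the TCP and whose axes are the tool frame's). Camera axes: x right, y up, looking along -z (the intrinsics and any distortion apply to the point x, -y, -z); pixel columns grow to the right and rows downward; lengths in m; the calibration is good to about 2 mm. The wrist camera is an equidistant fisheye: a pixel r from the principal point sees the ray r / f radians off the axis. A picture is of the moment at which its call begins: read the wrist's pose just before it. calibration takes no time and is no camera call.
- workorder.job_done(): hands the job in, once; it reports no verdict.
The state is a dict: "t": time; "q": joint angles; "qd": joint speeds; "joint_efforts": joint torques, N m; "eef_pos": TCP position; "ee_rot": TCP orientation; "force": force on the tool from outside, world axes, zero at the start; "moment": the same for the moment, N m; "width": finger opening in m.
Only numpy, scipy, OpenCV 4.12 (cv2) and the standard library are available. Lean on these libraries where they do the work, as an engineer would, in place of code of your own. Each camera call takes 0.05 s, during which the arm holds its last target. There are 200 camera calls.

## Task

One of the blue parts bins has fallen onto its front. Without gripping or lifting it, push it by its upper rim so that it tips back onto its base, then push it along the bench until its back is flush against the aluminium stop rail, between the two bins that stand there. Leave everything else on the bench where it is.

Things in the scene. Friction and masses are not known exactly. Their poses are not given: they have to be found in the camera images.
- bin: fallen blue plastic bin, open top, 110 mm deep (x: front -x, back +x), 150 wide (y), 75 high (z: base to open top), walls 3 mm, 0.14-0.28 kg; back wall 75 high, front wall cut down to 45. Origin: centre of the base's underside. Starts lying on its front: own x up, own z level towards the robot, base vertical, facing the rail (within 0.5 rad of +x), origin 55 mm up, back wall uppermost
- bin_rim (a point): middle of the upper rim of the bin's back wall: where to push. While the bin lies it is the middle of the uppermost edge, on the robot's side, 110 mm above the bench. Pushed there towards the rail, the bin passes its balance after about 30 degrees and falls onto its base by itself, low front towards the robot, perhaps sliding 10 to 30 mm on the way
- bin_foot (a point): middle of the bottom front edge of that bin, between base and front wall; at bench height both when it lies and when it stands. The bin turns about this edge, so the standing bin reaches 110 mm from here towards the rail. Standing, it slides freely on the bench when its front wall is pushed
- rail: aluminium stop rail fixed to the bench beyond the bin, 660 mm long (its own y), 25 mm high, 14 mm thick; the origin is at bench height under the middle of its near face; its own x axis points level away from the robot, square to that face. With the bin home, the bin's origin lies 55 mm in front of this face
- bin_left: bystander: one of the two standing parts bins, same blue plastic and shape as the fallen one but 110 mm wide, 110 mm deep, 75 mm high; full of white finger shells; origin under its base centre; stands against the rail at the left (+y) end of the gap, 0.8 kg
- bin_right: bystander: the other standing parts bin, the same 110 x 110 x 75 mm, holding metal discs; at the right (-y) end of the gap; origin under its base centre, 0.8 kg
- finger: bystander: white prosthetic finger, loose, standing upright on its root, 77 mm tall, 27 mm thick; origin under its foot; easily knocked over
- drum: bystander: brass cable drum, stepped disc 48 mm across, 24 mm high; origin under its centre
- pliers: bystander: small pliers lying flat, red handles to -x of its own frame, about 130 mm long, 60 mm wide, 12 mm high; origin under the pivot
- driver: bystander: precision screwdriver with a black handle, lying, 150 mm long, 16 mm high; origin under the front of its handle
- tweezers: bystander: flat steel tweezers, lying, 130 mm long, 5 mm high; origin under their middle

How it is judged:
By the outcome, as a careful person would: the job done as asked, in the order asked, and still so for the second after the job is handed in, with the robot touching nothing.
It also fails if it takes over 51 s, if anything falls off the work surface, if the arm or the gripper's body presses on something with over 40 N, if the wrist force passes 120 N, or if a joint passes its speed limit or range.

## Working session

There is one attempt and no reset: what is moved stays moved. The work goes in short steps, Python scripts to look and compute and a shell command to move; the robot and the scene stay as the last step left them, time stands still between calls to the robot, and variables do not carry over. Pictures are saved under pics/ and viewed, about 8 in all and at most 12, crops included, and the job is handed in when it is done.

```bash
ls; mkdir -p pics; python3 - <<'E'
from station import status, eyes
import cv2
s=status.get_state(); print({k:s[k] for k in('t','eef_pos','ee_rot','force','width')})
for n in('top','side'):
    cv2.imwrite(f'pics/{n}0.png',eyes.grab_frame(n)); c=eyes.calibration(n); print(n,c)
E
```

```text
pics
{'t': 0.0, 'eef_pos': array([ 0.26621572, -0.61973575,  0.22559609]), 'ee_rot': array([-3.14141603e+00, -1.73477416e-03,  1.97646657e+00]), 'force': array([ 0.1579889 ,  0.30498038, -0.13413192]), 'width': 0.08772048104010337}
top {'camera_matrix': array([[371.34930529,   0.        , 253.68109667],
       [  0.        , 371.34930529, 189.53690162],
       [  0.        ,   0.        ,   1.        ]]), 'cam_to_world': array([[-0.01634251,  0.98860288, -0.14965717,  0.49643772],
       [-0.99981624, -0.01765762, -0.00746282,  0.02379832],
       [-0.01002036,  0.14950771,  0.98870978,  0.89888547],
       [ 0.        ,  0.        ,  0.        ,  1.        ]])}
side {'camera_matrix': array([[419.66578118,   0.        , 255.26565085],
       [  0.        , 419.66578118, 190.70665396],
       [  0.        ,   0.        ,   1.        ]]), 'cam_to_world': array([[-8.47476842e-01,  2.94673008e-01, -4.41532355e-01,
         1.51613391e-01],
       [-5.30831443e-01, -4.71998631e-01,  7.03871630e-01,
         7.16479304e-01],
       [-9.90696775e-04,  8.30894164e-01,  5.56429607e-01,
         6.48187061e-01],
       [ 0.00000000e+00,  0.00000000e+00,  0.00000000e+00,
         1.00000000e+00]])}
```

View pics/top0.png

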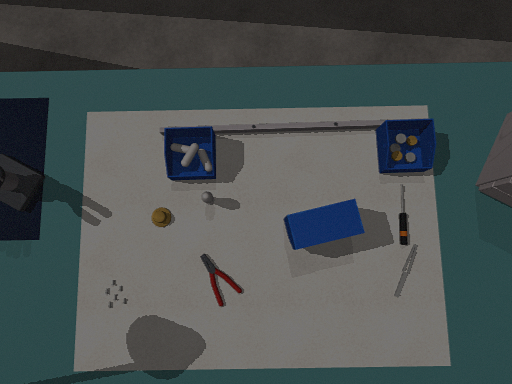

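View pics/side0.png

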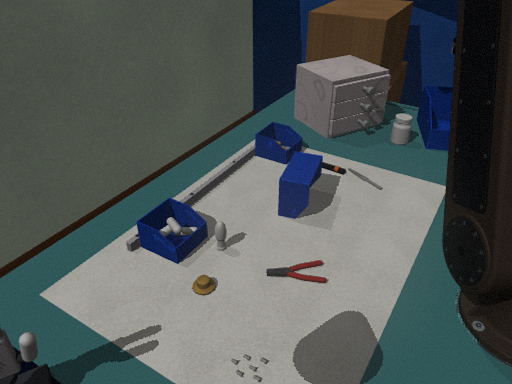

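The top view shows the fallen bin's back wall (uppermost face) at about (285–363, 201–248). The rail's near face runs along row ~130, the left bin is near (190,155) and the right bin near (405,147). The finger is at (207,197), the drum at (161,217), the driver at (403,215) and the tweezers at (405,270).

```bash
cat > h.py <<'E'
import numpy as np, cv2
from station import status, eyes
def ray(n,uv,z):
    c=eyes.calibration(n);K=np.array(c['camera_matrix']);T=np.array(c['cam_to_world'])
    uv=np.atleast_2d(uv).astype(float)
    d=np.c_[(uv[:,0]-K[0,2])/K[0,0],-(uv[:,1]-K[1,2])/K[1,1],-np.ones(len(uv))]@T[:3,:3].T
    return T[:3,3]+d*((z-T[2,3])/d[:,2])[:,None]
def blue(im):
    h=cv2.cvtColor(im,cv2.COLOR_BGR2HSV)
    return cv2.inRange(h,(108,140,40),(125,255,255))
def blobs(im,amin=400):
    cs,_=cv2.findContours(blue(im),cv2.RETR_EXTERNAL,cv2.CHAIN_APPROX_NONE)
    return [c for c in cs if cv2.contourArea(c)>amin]
E
python3 - <<'E'
from h import *
im=cv2.imread('pics/top0.png')
for c in blobs(im):
    r=cv2.minAreaRect(c);b=cv2.boxPoints(r);print(r)
    ap=cv2.approxPolyDP(c,4,True)[:,0];print(ap.tolist())
    for z in(.075,.11): print(z,ray('top',ap,z)[:,:2].round(3).tolist())
print('rail near/top edges')
g=im.astype(int).sum(2)
for u in (225,260,300,340,370): print(u,[int(x) for x in g[115:140,u]])
for nm,p,z in(('finger',(207,197),.07),('drum',(161,217),.02),('driver tip',(403,186),.008),('driver end',(404,244),.008),('twz',(397,294),0),('pliers',(208,257),0),('rail L',(162,131),.025),('rail R',(378,126),.025)): print(nm,ray('top',p,z)[0].round(3))
big=cv2.resize(im[95:305,140:440],None,fx=2.6,fy=2.6,interpolation=cv2.INTER_CUBIC)
cv2.imwrite('pics/crop.png',cv2.convertScaleAbs(big,alpha=1.5))
E
```

```text
((323.50616455078125, 224.0255126953125), (35.37395095825195, 74.39822387695312), 76.32869720458984)
[[354, 199], [287, 215], [293, 248], [363, 232]]
0.075 [[0.596, -0.193], [0.563, -0.043], [0.49, -0.054], [0.522, -0.209]]
0.11 [[0.592, -0.184], [0.56, -0.04], [0.49, -0.051], [0.521, -0.199]]
((189.27182006835938, 152.93641662597656), (52.63425064086914, 48.8889274597168), 87.1375961303711)
[[165, 128], [168, 177], [215, 178], [211, 127]]
0.075 [[0.768, 0.232], [0.653, 0.223], [0.649, 0.117], [0.769, 0.126]]
0.11 [[0.757, 0.223], [0.647, 0.215], [0.643, 0.113], [0.757, 0.122]]
((405.86114501953125, 145.3899688720703), (52.4996452331543, 58.64894485473633), 87.79740142822266)
[[432, 119], [386, 120], [376, 129], [380, 172], [432, 166]]
0.075 [[0.778, -0.383], [0.777, -0.277], [0.756, -0.253], [0.656, -0.255], [0.668, -0.373]]
0.11 [[0.766, -0.365], [0.766, -0.264], [0.745, -0.241], [0.649, -0.243], [0.66, -0.356]]
rail near/top edges
225 [350, 355, 352, 346, 352, 349, 345, 352, 349, 352, 309, 292, 285, 293, 296, 135, 120, 122, 168, 183, 328, 332, 322, 192, 226]
260 [347, 353, 348, 345, 346, 345, 352, 356, 296, 257, 291, 295, 300, 322, 139, 128, 127, 175, 180, 330, 311, 318, 320, 343, 348]
300 [348, 343, 349, 352, 347, 349, 353, 304, 289, 287, 299, 292, 320, 129, 123, 116, 195, 192, 336, 333, 324, 348, 350, 348, 339]
340 [349, 351, 349, 349, 345, 347, 303, 284, 283, 287, 289, 225, 128, 125, 153, 185, 182, 321, 327, 311, 338, 349, 338, 344, 341]
370 [348, 348, 355, 346, 355, 301, 282, 291, 289, 294, 225, 124, 116, 153, 195, 182, 329, 330, 325, 353, 344, 350, 345, 356, 348]
finger [0.607 0.136 0.07 ]
drum [0.567 0.251 0.02 ]
driver tip [ 0.633 -0.331  0.008]
driver end [ 0.495 -0.323  0.008]
twz [ 0.379 -0.301  0.   ]
pliers [0.472 0.142 0.   ]
rail L [0.777 0.252 0.025]
rail R [ 0.78  -0.275  0.025]
```

View pics/crop.png

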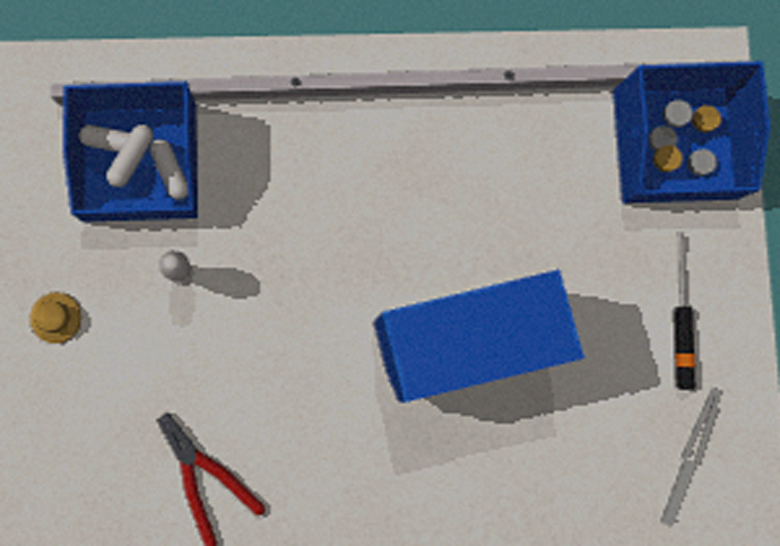

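Bin yaw is about 0.2 rad, its rim middle is near (0.505, −0.125), and its foot is near (0.579, −0.110). The path is clear, so I'll move to a pre-push pose with the jaws along the bin's width and compute the rail line at the same time.

```bash
python3 - <<'E'
from h import *
p=ray('top',[(225,129.5),(260,128.5),(300,127.5),(340,126),(370,125)],.025)
k=np.polyfit(p[:,1],p[:,0],1);print('rail x=%.4f + %.4f*y'%(k[1],k[0]))
p=ray('top',[(225,132.6),(260,131.5),(300,130.6),(340,128.8),(370,128)],0);k=np.polyfit(p[:,1],p[:,0],1);print('foot x=%.4f + %.4f*y'%(k[1],k[0]))
E
python3 -m jog '[[16,41,0,0,0,-0.017],[16,41,0,0,0,-0.017],[16,41,0,0,0,-0.017],[16,41,0,0,0,-0.017],[16,41,0,0,0,-0.017],[16,41,0,0,0,-0.017],[16,41,0,0,0,-0.017],[16,41,0,0,0,-0.017],[16,41,0,0,0,-0.017],[16,41,0,0,0,-0.017],[16,41,0,0,0,-0.017],[16,41,0,0,0,-0.017]]' 0.7
```

```text
rail x=0.7792 + -0.0126*y
foot x=0.7794 + -0.0138*y
t: 1.3
eef_pos: [0.4571, -0.1116, 0.2199]
ee_rot: [-3.138, -0.009, 1.755]
force: [1.4, -0.2, 0.1]
width: 0.0617
```

```bash
python3 -m jog '[[0,-8,-20,0,0,0.02],[0,-8,-35,0,0,0],[0,-6,-35,0,0,0],[0,0,-20,0,0,0],[0,0,-10,0,0,0],[0,0,0,0,0,0]]'; python3 - <<'E'
from h import *
for n in('wrist','side'):cv2.imwrite(f'pics/{n}1.png',eyes.grab_frame(n))
a=cv2.imread('pics/wrist1.png');b=cv2.imread('pics/side1.png')
cv2.imwrite('pics/pair1.png',cv2.convertScaleAbs(cv2.resize(cv2.hconcat([a,b]),(800,300)),alpha=1.4))
E
```

```text
t: 1.9
eef_pos: [0.4594, -0.1267, 0.0967]
ee_rot: [-3.141, -0.009, 1.788]
force: [-0.5, 0.3, -0.3]
width: 0.0611
```

View pics/pair1.png

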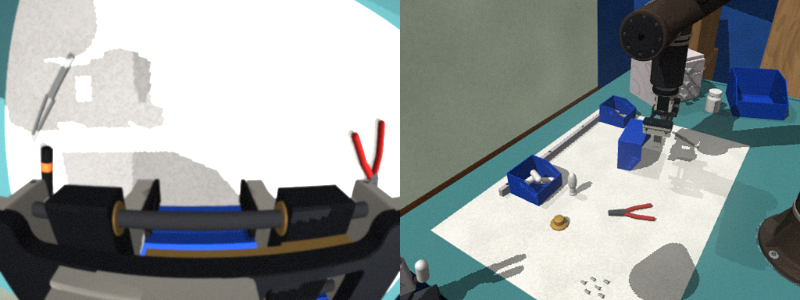

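The wrist view shows both fingers facing the rim; the side view shows the gripper upright just in front of the bin's opening. I'm now pushing along the bin's own x, with a small sideways correction.

```bash
python3 -m jog '[[8,-5,0,0,0,-0.01],[10,-2,0,0,0,0],[10,2,0,0,0,0],[10,2,0,0,0,0],[10,2,0,0,0,0],[10,2,0,0,0,0],[10,2,0,0,0,0]]'; python3 - <<'E'
from h import *
for n in('top','side'):cv2.imwrite(f'pics/{n}2.png',eyes.grab_frame(n))
a=cv2.imread('pics/top2.png');b=cv2.imread('pics/side2.png')
cv2.imwrite('pics/pair2.png',cv2.convertScaleAbs(cv2.hconcat([a[90:310,150:450],cv2.resize(b[90:260,240:440],(300,220))]),alpha=1.4))
E
```

```text
t: 2.7
eef_pos: [0.5373, -0.1238, 0.1027]
ee_rot: [3.131, -0.007, 1.777]
force: [-1.4, -0.2, 0.0]
width: 0.0616
```

View pics/pair2.png

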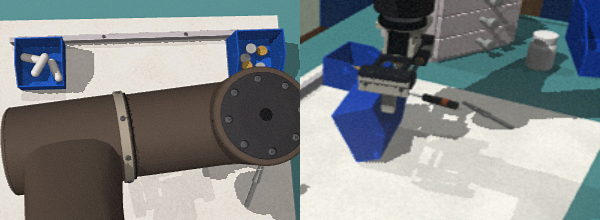

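The side crop shows the bin tilting about its foot, with the fingers on its rim (top view blocked by the arm). I'll keep pushing past the balance point.

```bash
python3 -m jog '[[8,2,-3,0,0,0],[8,2,-2,0,0,0],[8,2,-1,0,0,0],[8,2,-1,0,0,0],[8,1,0,0,0,0],[0,0,0,0,0,0],[0,0,0,0,0,0]]'; python3 - <<'E'
from h import *
b=eyes.grab_frame('side')
cv2.imwrite('pics/s3.png',cv2.convertScaleAbs(cv2.resize(b[90:260,220:440],None,fx=2.5,fy=2.5),alpha=1.4))
E
```

```text
t: 3.5
eef_pos: [0.5808, -0.1136, 0.0941]
ee_rot: [3.132, -0.007, 1.778]
force: [0.3, -0.1, -0.2]
width: 0.0613
```

View pics/s3.png

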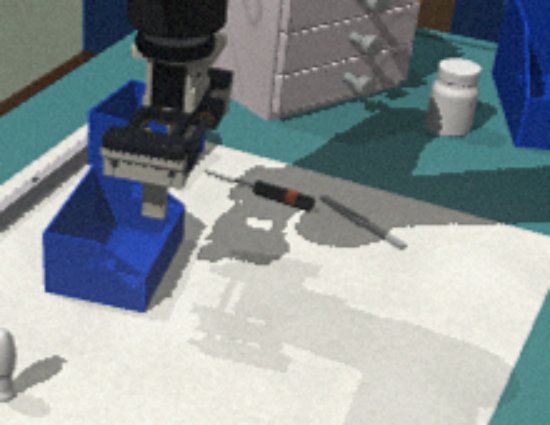

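The bin stands upright, with its front towards the robot and the fingers just above it. I'll raise, back off, and measure it from the side view.

```bash
python3 -m jog '[[-5,0,30,0,0,0],[-20,0,20,0,0,-0.05],[-35,-2,0,0,0,-0.1],[-35,-2,0,0,0,-0.05],[-35,0,0,0,0,0],[-20,0,0,0,0,0],[0,0,0,0,0,0]]' 0.9; python3 - <<'E'
from h import *
b=eyes.grab_frame('side');cv2.imwrite('pics/s4r.png',b);t=eyes.grab_frame('top')
for c in blobs(b):
    ap=cv2.approxPolyDP(c,3,True)[:,0]; print(cv2.contourArea(c),ap.tolist()); 
    if 240<ap[:,0].mean()<330: print(np.c_[ap,ray('side',ap,0)[:,:2].round(3),ray('side',ap,.075)[:,:2].round(3)].tolist())
x=cv2.resize(b[120:250,220:380],None,fx=4,fy=4,interpolation=cv2.INTER_CUBIC)[:,:480]
cv2.imwrite('pics/s4.png',cv2.convertScaleAbs(cv2.hconcat([x,cv2.resize(t[90:310,140:440],(320,520))]),alpha=1.5))
E
```

```text
t: 4.25
eef_pos: [0.4231, -0.1186, 0.1451]
ee_rot: [3.133, -0.009, 1.568]
force: [0.3, -0.2, 0.3]
width: 0.0794
2924.5 [[168, 198], [139, 219], [137, 225], [141, 246], [177, 263], [206, 236], [205, 221], [187, 204]]
3549.5 [[272, 122], [255, 135], [257, 156], [237, 183], [238, 206], [277, 214], [277, 201], [288, 181], [292, 182], [292, 172], [283, 164], [300, 149], [301, 137], [289, 126]]
[[272.0, 122.0, 0.855, -0.52, 0.773, -0.377], [255.0, 135.0, 0.851, -0.397, 0.77, -0.268], [257.0, 156.0, 0.766, -0.274, 0.695, -0.159], [237.0, 183.0, 0.731, -0.109, 0.664, -0.014], [238.0, 206.0, 0.666, -0.018, 0.607, 0.067], [277.0, 214.0, 0.562, -0.042, 0.514, 0.046], [277.0, 201.0, 0.59, -0.092, 0.54, 0.001], [288.0, 181.0, 0.613, -0.196, 0.559, -0.09], [292.0, 182.0, 0.6, -0.197, 0.549, -0.091], [292.0, 172.0, 0.626, -0.246, 0.571, -0.135], [283.0, 164.0, 0.672, -0.273, 0.612, -0.159], [300.0, 149.0, 0.672, -0.388, 0.612, -0.26], [301.0, 137.0, 0.709, -0.467, 0.644, -0.33], [289.0, 126.0, 0.785, -0.523, 0.712, -0.38]]
10226.5 [[413, 7], [408, 31], [411, 34], [407, 36], [403, 57], [409, 63], [400, 102], [419, 107], [417, 120], [426, 148], [490, 153], [497, 134], [494, 104], [483, 89], [461, 88], [458, 83], [483, 0], [431, 0]]
4796.0 [[313, 0], [253, 0], [253, 104], [257, 110], [293, 88], [291, 71], [296, 62], [304, 62], [307, 12]]
[[313.0, 0.0, 1.813, -2.874, 1.621, -2.458], [253.0, 0.0, 2.254, -2.602, 2.011, -2.218], [253.0, 104.0, 1.006, -0.629, 0.907, -0.473], [257.0, 110.0, 0.96, -0.586, 0.867, -0.435], [293.0, 88.0, 0.954, -0.875, 0.862, -0.691], [291.0, 71.0, 1.071, -1.076, 0.965, -0.869], [296.0, 62.0, 1.118, -1.217, 1.006, -0.994], [304.0, 62.0, 1.083, -1.239, 0.975, -1.013], [307.0, 12.0, 1.63, -2.386, 1.459, -2.027]]
```

View pics/s4.png

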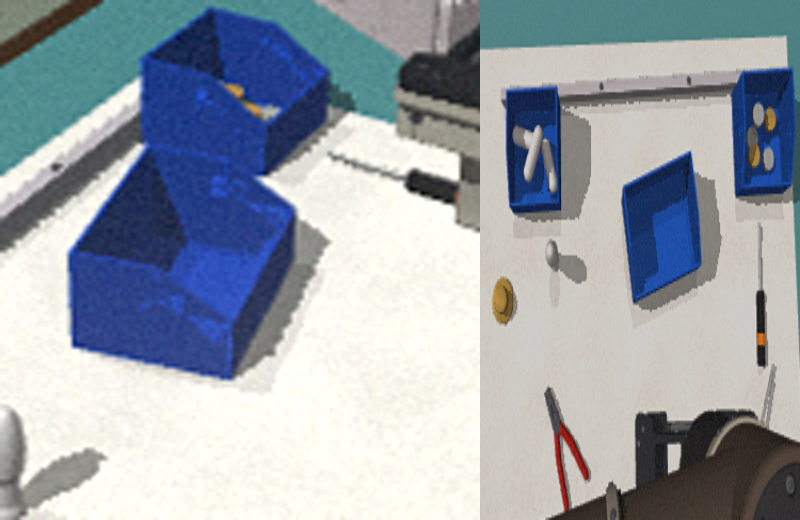

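The bin stands at yaw ≈0.23, with its front middle near (0.579, −0.115) and its centre near (0.633, −0.103). I'll go down in front of it with the jaws parallel to the rail, then push its front wall so that it squares up.

```bash
python3 -m jog '[[10,3,-20,0,0,0.015],[15,4,-30,0,0,0],[15,4,-30,0,0,0],[15,2,-25,0,0,0],[10,0,-12,0,0,0],[0,0,-3,0,0,0]]' 0.95; python3 -m jog '[[10,0,0,0,0,0],[10,0,0,0,0,0],[10,0,0,0,0,0],[10,0,0,0,0,0],[8,0,0,0,0,0],[8,0,0,0,0,0]]'
```

```text
t: 4.95
eef_pos: [0.5011, -0.1048, 0.0223]
ee_rot: [3.123, -0.008, 1.586]
force: [-0.3, -0.0, -0.3]
width: 0.0834
t: 5.55
eef_pos: [0.5625, -0.1049, 0.0245]
ee_rot: [3.121, -0.008, 1.586]
force: [-1.2, 0.9, -0.3]
width: 0.0835
```

```bash
python3 -m jog '[[8,0,0,0,0,0],[8,0,0,0,0,0],[8,0,0,0,0,0],[8,0,0,0,0,0],[8,0,0,0,0,0],[8,0,0,0,0,0],[8,0,0,0,0,0],[8,0,0,0,0,0]]'; python3 - <<'E'
from h import *
b=eyes.grab_frame('side')
cv2.imwrite('pics/s5.png',cv2.convertScaleAbs(cv2.resize(b[110:250,200:360],None,fx=4,fy=4,interpolation=cv2.INTER_CUBIC),alpha=1.5))
E
```

```text
t: 6.35
eef_pos: [0.6299, -0.1053, 0.0246]
ee_rot: [3.124, -0.008, 1.585]
force: [-3.2, 0.2, 2.5]
width: 0.0835
```

View pics/s5.png

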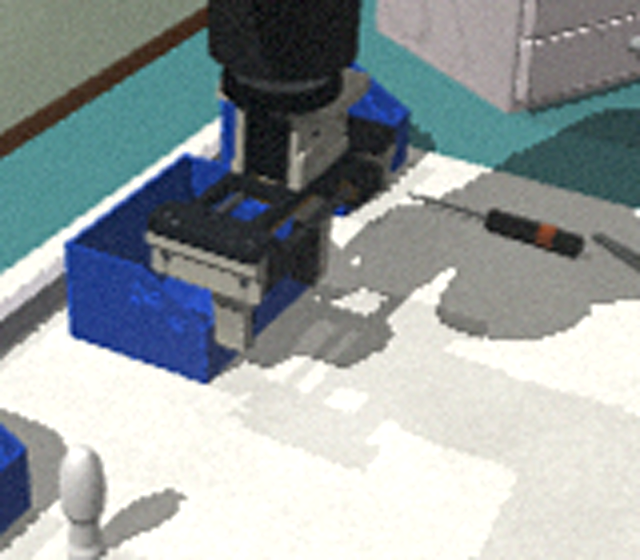

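The bin is square to the rail and about 25 mm short of it, and both fingers are on its front wall. I'll close in with smaller steps and watch the force.

```bash
python3 -m jog '[[5,0,0,0,0,0],[5,0,0,0,0,0],[4,0,0,0,0,0],[3,0,0,0,0,0],[3,0,0,0,0,0]]'; python3 -m jog '[[3,0,0,0,0,0],[2,0,0,0,0,0]]';python3 -m jog '[[2,0,0,0,0,0]]'
```

```text
t: 6.9
eef_pos: [0.6527, -0.1053, 0.0244]
ee_rot: [3.124, -0.007, 1.586]
force: [-2.6, 0.9, 2.3]
width: 0.0833
t: 7.1
eef_pos: [0.6582, -0.1053, 0.0244]
ee_rot: [3.123, -0.008, 1.586]
force: [-2.6, -0.2, 1.3]
width: 0.083
t: 7.2
eef_pos: [0.659, -0.1054, 0.0242]
ee_rot: [3.126, -0.008, 1.585]
force: [-10.4, 2.4, 7.4]
width: 0.0833
```

```bash
python3 -m jog '[[1,0,0,0,0,0]]';python3 -m jog '[[1,0,0,0,0,0],[1,0,0,0,0,0]]'
```

```text
t: 7.3
eef_pos: [0.6589, -0.1054, 0.0241]
ee_rot: [3.128, -0.008, 1.585]
force: [-5.5, 0.1, 4.4]
width: 0.0831
t: 7.5
eef_pos: [0.6588, -0.1054, 0.0239]
ee_rot: [3.132, -0.008, 1.585]
force: [-5.5, 0.8, 3.9]
width: 0.0831
```

The bin is against the stop: the TCP no longer advances and the force holds. I'll back off and inspect.

```bash
python3 -m jog '[[-6,0,0,0,0,0],[-20,0,0,0,0,0],[-35,0,5,0,0,0],[-40,0,30,0,0,0],[-40,0,30,0,0,0],[-40,0,30,0,0,0],[-30,-20,10,0,0,0],[-10,-40,0,0,0,0],[0,-40,0,0,0,0],[0,0,0,0,0,0]]'; python3 - <<'E'
from h import *
t=eyes.grab_frame('top');s=eyes.grab_frame('side')
cv2.imwrite('pics/t6.png',t)
for c in blobs(t): 
    ap=cv2.approxPolyDP(c,3,True)[:,0];print(ap.tolist(),ray('top',ap,.075)[:,:2].round(3).tolist())
for c in blobs(s):
    ap=cv2.approxPolyDP(c,3,True)[:,0]
    if ap[:,0].max()<310 and ap[:,1].min()>110: print('side',np.c_[ap,ray('side',ap,0)[:,:2].round(3)].tolist())
d=[cv2.convertScaleAbs(cv2.resize(i,None,fx=f,fy=f,interpolation=cv2.INTER_CUBIC),alpha=1.4) for i,f in((t[100:310,140:440],1.75),(s[110:300,120:360],1.1))]
d=[cv2.copyMakeBorder(i,0,380-i.shape[0],0,0,0) for i in d]
cv2.imwrite('pics/f6.png',cv2.hconcat(d))
E
```

```text
t: 8.5
eef_pos: [0.4354, -0.2069, 0.1327]
ee_rot: [3.112, -0.007, 1.591]
force: [0.1, 0.7, -0.9]
width: 0.0834
[[165, 128], [168, 177], [215, 178], [211, 127]] [[0.768, 0.232], [0.653, 0.223], [0.649, 0.117], [0.769, 0.126]]
[[345, 120], [282, 122], [282, 173], [344, 170]] [[0.779, -0.183], [0.777, -0.038], [0.658, -0.035], [0.662, -0.174]]
[[432, 119], [386, 120], [376, 129], [380, 172], [423, 171], [432, 166]] [[0.778, -0.383], [0.777, -0.277], [0.756, -0.253], [0.656, -0.255], [0.657, -0.352], [0.668, -0.373]]
side [[168.0, 198.0, 0.847, 0.052], [137.0, 221.0, 0.845, 0.169], [141.0, 246.0, 0.768, 0.232], [177.0, 263.0, 0.66, 0.231], [206.0, 236.0, 0.663, 0.124], [205.0, 221.0, 0.7, 0.079], [187.0, 204.0, 0.786, 0.046]]
side [[301.0, 137.0, 0.709, -0.467], [289.0, 126.0, 0.785, -0.523], [272.0, 122.0, 0.855, -0.52], [255.0, 135.0, 0.851, -0.397], [254.0, 150.0, 0.795, -0.303], [237.0, 146.0, 0.858, -0.296], [208.0, 167.0, 0.856, -0.137], [209.0, 189.0, 0.78, -0.042], [242.0, 201.0, 0.67, -0.043], [241.0, 193.0, 0.693, -0.073], [250.0, 187.0, 0.688, -0.111], [249.0, 183.0, 0.702, -0.127], [255.0, 185.0, 0.682, -0.128], [251.0, 192.0, 0.673, -0.092], [259.0, 185.0, 0.672, -0.134], [254.0, 181.0, 0.696, -0.144], [256.0, 178.0, 0.699, -0.161], [258.0, 181.0, 0.686, -0.15], [268.0, 177.0, 0.673, -0.184], [269.0, 164.0, 0.708, -0.251], [263.0, 158.0, 0.743, -0.273], [286.0, 163.0, 0.667, -0.284], [287.0, 157.0, 0.682, -0.318], [300.0, 149.0, 0.672, -0.388]]
```

View pics/f6.png

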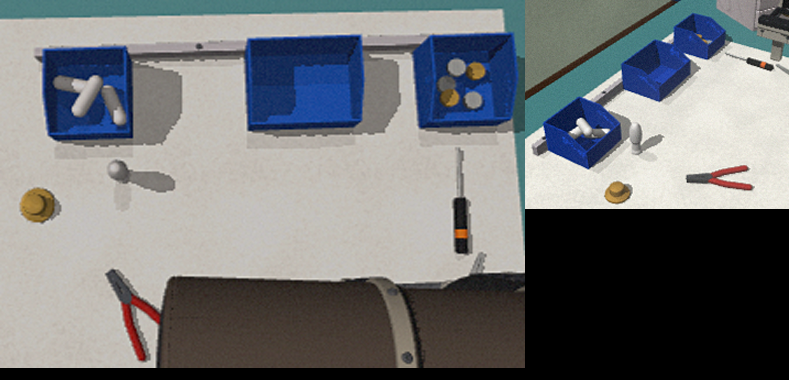

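```bash
python3 -c "
from station import workorder; print(workorder.job_done())"
```

```text
the job is handed in; nothing more can be done
None
```

I tipped the fallen bin back onto its base by pushing its upper rim with the open fingers. I then pushed it by its front wall, with the jaws parallel to the rail, until it stopped against the rail. The job was handed in at about 8.5 s; hand-in reports no verdict.

**Bin position:** The final top and side views show it upright, low front towards the robot. Its left side runs from x = 0.670 m at the front to 0.780 m at the back, and the rail face there is at about 0.780 m. It is square to the rail to within what the pictures can show.

**Gap:** The bin stands between the two other bins but is not centred. There is about 160 mm of clearance on its left and about 70 mm on its right.

**Force:** The highest wrist force I read was about 13 N, at the stop. I read it only at the end of each move.

**Other items:** The left bin's outline was the same to the pixel as before, and the right bin's matched to within a pixel or so. The finger, drum and driver look unmoved. In the last top view the arm covered most of the tweezers and part of the pliers, so I did not recheck those fully, but the gripper stayed well away from both. No check failed or disagreed.

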